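# Set the bag holder on its kickstand and hold it up

### The arm

A 6-joint arm with a two-finger parallel gripper is mounted at the origin on the work surface. World frame = base frame: x ahead of the robot, y to its left, z up, the work surface at z = 0. Lengths are in mm, angles in rad, forces in N, time in s.
With the tool pointing down it reaches from about 325 to 900 mm from the base axis. Payload 3.5 kg.
Tool frame: the origin (TCP) lies midway between the tips of the shut fingers; the grasp point (between the pads) lies 19 mm behind it; z points along the fingers, x is the direction in which the jaws open and shut, and the axes are right-handed (so a half turn about z gives the same grasp; the last joint's range is limited). The gripper opens to 85 mm and grips with 20 to 120 N. Pads are 22 mm wide; open, the fingers measure 114 mm over their backs; the gripper's body (76 mm by 85 mm) begins 54 mm behind the grasp point. The pads swing forward as they close: fully open they stand 13 mm farther back than shut.
Start: joints at [1.144, 0.276, -0.026, 1.268, 0, 1.467], TCP at [198.863, 592.516, 231.313] pointing down, gripper open.
Joint ranges: [-3.12, 3.12], [-0.85, 1.88], [-1.08, 1.24], [-1.95, 2.15], [-1.57, 1.53], [-3.14, 3.14]. Speed limits (rad/s): [2.57, 2.57, 3.14, 3.14, 3.14, 3.14].

### API

Orientations are given as a rotation vector (axis times angle).
In Python, from plant import move_ptp, movel, move_joints, move_gripper, dwell, inverse_kinematics, grab_frame, get_calibration, IKError, hand_in, read_clock, read_joints, read_joint_vel, read_joint_efforts, read_ee_pos, read_orientation, read_wrist_force, read_ft_torque, read_width gives the robot as it stands. Calls block until the motion is done:
- move_ptp(position, orientation): joint-space move of the TCP to a pose.
- movel(position, max_speed=150, attitude=None, guard=None): straight line of the TCP; attitude=None keeps the orientation; max_speed is the mean speed in mm/s. With guard (N) it stops when the force on the tool has changed by that much, and returns True; else False.
- move_joints(angles): joint-space move.
- move_gripper(opening): finger opening in mm; the grip force is fixed at half the most; returns when the fingers have stopped.
- dwell(seconds).
- inverse_kinematics(position, orientation): joint angles nearest the present ones, or None.
- grab_frame(name): name is "side" or "top"; returns the picture (400x640x3 uint8, red, green, blue); there is no depth.
- get_calibration(name): a dict with "vfov" (degrees; the focal length in pixels is half the picture's height over the tangent of half this angle, whatever the lens; pixels are square), "cx", "cy" (the principal point, pixels), "origin" and "orientation" of the camera in the world. Camera axes: x right, y down, z forward; pixel columns grow to the right and rows downward; lengths in mm; the calibration is good to about 2 mm. A picture is of the moment at which its call begins. get_calibration takes no time and is no camera call.
A pose or a line that the arm cannot do raises IKError and nothing moves.
- hand_in(): hands the job in, once; it reports no verdict.
Readings, each from a call of its own:
- read_clock(): time.
- read_joints(): joint angles.
- read_joint_vel(): joint speeds.
- read_joint_efforts(): joint torques, N m.
- read_ee_pos(): TCP position.
- read_orientation(): TCP orientation.
- read_wrist_force(): force on the tool from outside, world axes, zero at the start.
- read_ft_torque(): the same for the moment, N m.
- read_width(): finger opening in mm.
Only numpy, scipy, OpenCV 4.12 (cv2) and the standard library are available. Lean on these libraries where they do the work, as an engineer would, in place of code of your own. Each camera call takes 0.05 s, during which the arm holds its last target.

### The job

The tilting bag holder is lying back on its stop. While it still lies back, flip its yellow kickstand fully down, over centre to its end stop; then bring the frame upright, where the kickstand's foot meets the base plate, and finish while still holding it there with the gripper, because on its own it tips back. Leave everything else on the bench alone.

Things in the scene. Friction and masses are not known exactly. Their poses are not given: they have to be found in the camera images.
- holder: fixed dark steel base plate of the bag holder, 270 mm (its x) by 150 mm (its y) by 8 mm thick, lying on the bench and screwed down. Origin: centre of its underside; x points from the kickstand side to the side to which the frame tips back, z up.
- frame_hinge (a point): centre of the frame's hinge tube on the base, 50 mm along the base's x from its origin and 35 mm above the bench; the hinge axis is the base's y. Fixed; its axes are those of the base.
- frame (a joint): lean of the frame (rad): 0 upright, positive tipped back to the base's +x; range -0.30 to 0.40, starts lying back at 0.40. Frame with steel back tray about 1 kg, back-heavy: let go upright it tips back; raising takes up to 8 N at the grip bar. Kickstand fully down: its foot meets the base plate at lean 0 and stops the frame. Kickstand up: it would go on past upright.
- grip_bar (a point): middle of the blue round grip bar across the top of the frame: 16 mm diameter, 150 mm long along the frame's y, 210 mm from the hinge axis (at lean a: 210 sin a mm along the base's x from the hinge, 210 cos a mm above it). Free around and above; below it the hoop is open for 85 mm. Axes of the frame (as the base's when upright).
- kickstand_hub (a point): pivot of the kickstand at the end of the frame's stub, mid-width; in the frame 105 mm to the kickstand side (-x) of the hinge axis and 115 mm up. Axis along y. Two round steel cheeks of 30 mm diameter. Moves with the frame; axes of the frame.
- kickstand (a joint): swing of the kickstand (rad): 0 stowed, pointing outwards and up, 38 degrees above the horizontal while the frame lies back; grows as it swings outwards and down; 1.95 end stop, pointing down. An over-centre spring drives it back to 0 below about 0.6 and on to 1.95 above about 1.0. Flipping takes 1 to 2 N pressed down on it 50 to 75 mm out from the hub, which does not lift the frame.
- kickstand_bar (a point): point on the middle line of the kickstand, 65 mm out from the hub: a yellow flat bar 20 mm wide (along y) and 8 mm thick, ending 134 mm from the hub in a black rubber foot, a crosswise roll of 18 mm diameter and 46 mm length. A thin spring lies beside it within 25 mm of the hub. Turns with the kickstand.
- dish: bystander: cream kidney dish, about 175 mm by 95 mm, 38 mm high, loose. Origin: underside.
- scanner: bystander: white hand scanner lying flat, 205 mm by 55 mm, 34 mm high, loose. Origin: underside.
- pliers: bystander: steel tube-stripping pliers lying flat, 165 mm long, 16 mm high, loose. Origin: underside.
- tape: bystander: white tape roll lying flat, 72 mm diameter, 25 mm high, loose. Origin: underside.
- bottle: bystander: upright bottle, 60 mm diameter, 150 mm high, loose. Origin: underside.
- marker: bystander: white marker pen with a red cap, 130 mm by 16 mm, loose. Origin: underside.

How it is judged:
By the outcome, as a careful person would: the job done as asked, in the order asked, and still so for the second after the job is handed in, while the arm keeps its last pose, push and grip.
It also fails if it takes over 42 s, if anything falls off the work surface, if the arm or the gripper's body presses on something with over 40 N, if the wrist force passes 120 N, or if a joint passes its speed limit or range.

## Working session

There is one attempt and no reset: what is moved stays moved. The work goes in short steps, each a Python script; the robot and the scene stay as the last script left them, time stands still between calls to the robot, and variables do not carry over. Pictures are saved under pics/ and viewed, and the job is handed in when it is done.

```bash
mkdir -p pics; ls
python3 - <<'E'
from plant import *
import cv2
for n in("side","top"):
    cv2.imwrite(f"pics/{n}0.png",grab_frame(n)[:,:,::-1]); print(n,get_calibration(n))
print(read_clock(),read_ee_pos(),read_orientation(),read_width())
E
```

```text
pics
side {'vfov': 43.563868013309005, 'cx': 323.7099392535839, 'cy': 201.16600344334884, 'origin': array([-156.64030994, -751.4842601 , 1205.68719671]), 'orientation': array([-2.25299236,  0.84294759, -0.36251045])}
top {'vfov': 51.63570428117323, 'cx': 314.33398825230364, 'cy': 191.2326056265539, 'origin': array([ 348.35938857,   11.66399574, 1427.6828819 ]), 'orientation': array([-2.1681275 ,  2.14675684, -0.18181557])}
0.1 [198.55420334 591.88596665 230.27576509] [ 2.5496528   1.83380056 -0.00270661] 85.43686625099039
```

View pics/side0.png

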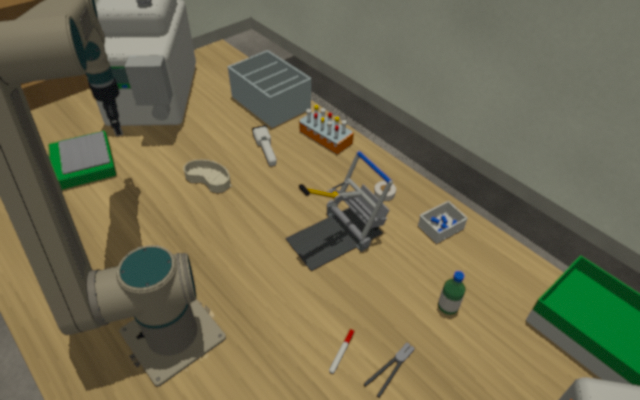

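View pics/top0.png

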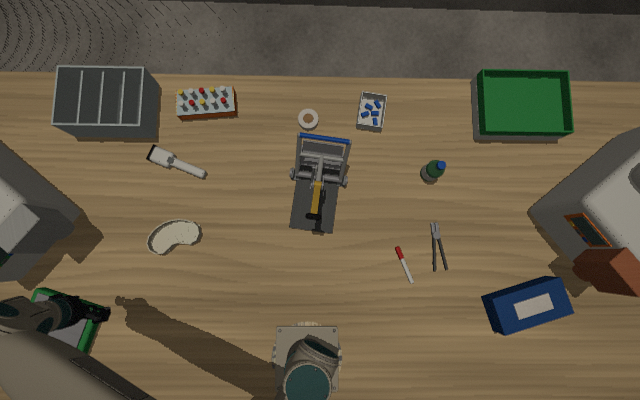

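```bash
cat > h.py <<'E'
import numpy as np, cv2
from plant import *
from scipy.spatial.transform import Rotation as R
def ray(n,u,v):
    c=get_calibration(n); f=200/np.tan(np.radians(c['vfov'])/2)
    d=R.from_rotvec(c['orientation']).apply([(u-c['cx'])/f,(v-c['cy'])/f,1.]); return np.array(c['origin']),d/np.linalg.norm(d)
def plane(n,u,v,z):
    o,d=ray(n,u,v); return o+d*(z-o[2])/d[2]
def tri(a,b):
    (o1,d1),(o2,d2)=ray("side",*a),ray("top",*b)
    s=np.linalg.lstsq(np.c_[d1,-d2],o2-o1,rcond=None)[0]
    p,q=o1+s[0]*d1,o2+s[1]*d2; return (p+q)/2,np.linalg.norm(p-q)
def proj(n,P):
    c=get_calibration(n); f=200/np.tan(np.radians(c['vfov'])/2)
    q=R.from_rotvec(c['orientation']).inv().apply(np.array(P)-c['origin']); return q[0]/q[2]*f+c['cx'],q[1]/q[2]*f+c['cy']
E
python3 - <<'E'
import cv2
from h import *
s=cv2.imread("pics/side0.png");t=cv2.imread("pics/top0.png")
cv2.imwrite("pics/c1.png",cv2.resize(s[140:280,275:415],None,fx=4.2,fy=4.2,interpolation=cv2.INTER_CUBIC))
cv2.imwrite("pics/c2.png",cv2.resize(t[125:240,265:375],None,fx=5,fy=5,interpolation=cv2.INTER_CUBIC))
for n,i in(("side",s),("top",t)):
    h=cv2.cvtColor(i,cv2.COLOR_BGR2HSV)
    for nm,lo,hi in(("blue",(105,120,60),(125,255,255)),("yel",(18,170,90),(32,255,255))):
        m=cv2.inRange(h,lo,hi); 
        cs=cv2.findContours(m,cv2.RETR_EXTERNAL,cv2.CHAIN_APPROX_NONE)[0]
        for c in cs:
            if cv2.contourArea(c)>15: print(n,nm,cv2.contourArea(c),[np.round(x,1).tolist() if not isinstance(x,float) else x for x in map(np.array,cv2.minAreaRect(c))], cv2.boxPoints(cv2.minAreaRect(c)).round(1).tolist())
E
```

```text
side blue 62.0 [[458.3, 275.9], [8.5, 9.4], 26.6] [[452.3999938964844, 278.20001220703125], [456.6000061035156, 269.79998779296875], [464.20001220703125, 273.6000061035156], [460.0, 282.0]]
side blue 21.0 [[434.4, 219.6], [7.5, 3.9], 33.7] [[430.20001220703125, 219.1999969482422], [432.3999938964844, 215.89999389648438], [438.6000061035156, 220.10000610351562], [436.5, 223.3000030517578]]
side blue 31.0 [[444.0, 221.5], [11.0, 4.0], 90.0] [[442.0, 216.0], [446.0, 216.0], [446.0, 227.0], [442.0, 227.0]]
side blue 106.5 [[373.4, 166.6], [41.0, 3.6], 42.0] [[357.0, 154.1999969482422], [359.29998779296875, 151.5], [389.79998779296875, 179.0], [387.5, 181.60000610351562]]
side yel 111.0 [[321.8, 192.7], [30.5, 6.4], 6.6] [[306.29998779296875, 194.10000610351562], [307.0, 187.8000030517578], [337.29998779296875, 191.3000030517578], [336.6000061035156, 197.60000610351562]]
top blue 2645.0 [[532.5, 305.5], [38.2, 73.0], 71.9] [[491.8999938964844, 298.70001220703125], [561.2999877929688, 276.1000061035156], [573.0999755859375, 312.3999938964844], [503.79998779296875, 335.0]]
top blue 47.0 [[4
[... 558 characters left out ...]
 113.0999984741211], [367.29998779296875, 110.9000015258789], [368.3999938964844, 114.19999694824219], [361.79998779296875, 116.4000015258789]]
top blue 18.5 [[368.2, 106.1], [6.7, 3.6], 26.6] [[364.3999938964844, 106.19999694824219], [366.0, 103.0], [372.0, 106.0], [370.3999938964844, 109.19999694824219]]
top blue 19.0 [[377.3, 103.7], [7.5, 3.6], 56.3] [[373.70001220703125, 101.5], [376.70001220703125, 99.5], [380.79998779296875, 105.80000305175781], [377.79998779296875, 107.80000305175781]]
top yel 169.0 [[315.5, 197.1], [6.4, 32.1], 7.4] [[310.29998779296875, 212.60000610351562], [314.3999938964844, 180.8000030517578], [320.79998779296875, 181.60000610351562], [316.6000061035156, 213.5]]
```

```bash
sleep 1
```

```text
(no output)
```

View pics/c1.png

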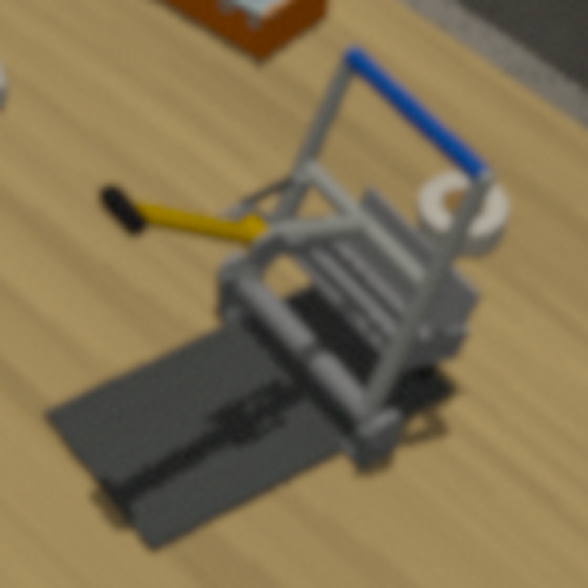

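View pics/c2.png

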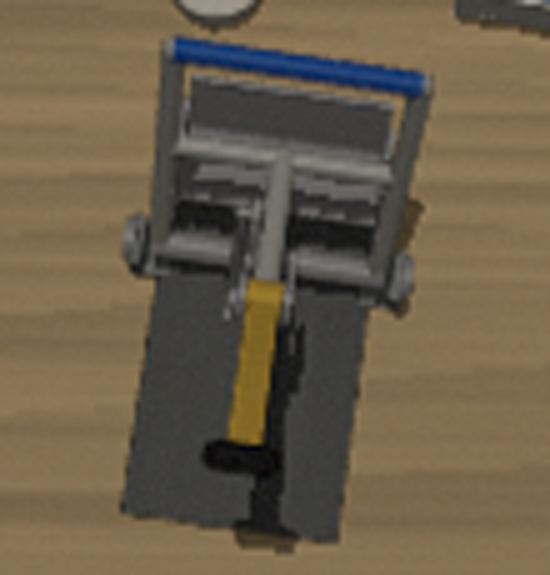

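Run:
```python
from h import *
g,e=tri((373.4,166.6),(324.3,137.8)); print("grip",g,e,"expect z",35+210*np.cos(.4))
ends=[plane("top",300,134.3,228.4),plane("top",348.7,141.4,228.4)]; print(ends,np.linalg.norm(ends[0]-ends[1]))
for uv in((316,213),(317.6,181)): print(uv, plane("top",*uv,150))
```

```text
grip [684.39887114 -44.42910902 226.31867498] 1.873933222761316 expect z 228.42280874060586
[array([694.29125628,  27.87077888, 228.4       ]), array([ 674.61347207, -117.97765069,  228.4       ])] 147.1699004495173
(316, 213) [466.0707945  -23.94664547 150.        ]
(317.6, 181) [566.75492108 -28.2060698  150.        ]
```

The images show the holder with its kickstand side facing the robot: blue bar at top (324,138) and side (373,167), yellow bar at top (315,197) and side (322,193). The triangulated grip bar sits at z=226 (228 expected), with a length of 147 mm (150 expected). Next I'll cross-check the yellow bar, the plate and the IK.

```bash
cat >> h.py <<'E'
G=np.array([684.4,-44.6,0]); yaw=np.arctan2(-19.7,145.8)
X=np.array([np.cos(yaw),np.sin(yaw),0]);Y=np.array([-X[1],X[0],0]);Z=np.array([0,0,1.])
H=G-X*210*np.sin(.4)+Z*35
def P(dx,z,dy=0): return H*[1,1,0]+X*dx+Y*dy+Z*z
def ori(xax,zax): return R.from_matrix(np.c_[xax,np.cross(zax,xax),zax]).as_rotvec()
def bar(a): return P(210*np.sin(a),35+210*np.cos(a))
def gpose(a,s=1,til=None):
    t=a if til is None else til
    u=X*np.sin(t)+Z*np.cos(t)
    return bar(a)-19*u, ori(s*(X*np.cos(t)-Z*np.sin(t)),-u)
E
python3 - <<'E'
from h import *
print("H",H,"yaw",np.degrees(yaw))
print("yel",tri((321.8,192.7),(315.5,197.1)),"model mid",P(-51.9-70*np.cos(.663),181.8+70*np.sin(.663)))
for n in("side","top"):
  for nm,p in(("hub",P(-52,182)),("foot",P(-157.5,264)),("nearL",P(-185,8,75)),("nearR",P(-185,8,-75)),("barL",bar(.4)+75*Y)):
    print(n,nm,np.round(proj(n,p),1))
print(read_joints(),R.from_rotvec(read_orientation()).as_matrix()[:,0])
for s in(1,-1):
  print(s,inverse_kinematics(P(-107,300),ori(s*Y,-Z)),inverse_kinematics(P(-107,140),ori(s*Y,-Z)))
  for a in(.4,.2,0,-.03): print(a,inverse_kinematics(*gpose(a,s)))
  u=gpose(.4,s); print(inverse_kinematics(u[0]+80*(X*np.sin(.4)+Z*np.cos(.4)),u[1]))
E
```

```text
H [603.35856845 -33.64995747  35.        ] yaw -7.695008672017357
yel (array([506.23816784, -19.62210994, 215.37753114]), np.float64(2.325437392256701)) model mid [497.25229898 -19.3132393  224.88388463]
side hub [335.6 194.9]
side foot [304.2 188.5]
side nearL [284.7 236.3]
side nearR [310.8 269.2]
side barL [358.5 151.9]
top hub [317.4 184.1]
top foot [313.1 215.9]
top nearL [288.6 227. ]
top nearR [332.  233.3]
top barL [299.4 134.2]
[ 1.14362245e+00  2.77044265e-01 -2.77513797e-02  1.26797443e+00
  2.18351305e-05  1.46738012e+00] [ 0.31813045  0.94804492 -0.00196095]
1 [-0.16879627  0.01927814 -0.18312156  1.36839663  0.         -0.03449304] [-0.16879627  0.12107579 -0.42098881  1.02873173  0.         -0.03449304]
0.4 [-0.15590476  0.68177278  0.48416659  1.77310645 -0.00841147  1.55089954]
0.2 [-0.15875537  0.45410849  0.18880642  1.50543605 -0.00485742  1.54683142]
0 [-1.62652811e-01  2.42644970e-01 -8.15349999e-02  1.24661636e+00
 -4.44089210e-16  1.54244675e+00]
-0.03 [-1.63352016e-01  2.12080906e-01 -1.20721220e-01  1.20800685e+00
  8.71210231e-04  1.54176061e+00]
[-0.15508431  0.7407356   0.7372655   1.96724877 -0.00809204  1.55165527]
-1 [-0.16879627  0.01927814 -0.18312156  1.36839663  0.          3.10709962] [-0.16879627  0.12107579 -0.42098881  1.02873173  0.          3.10709962]
0.4 [-0.15590476  0.68177278  0.48416659  1.77310645 -0.00841147 -1.59069312]
0.2 [-0.15875537  0.45410849  0.18880642  1.50543605 -0.00485742 -1.59476123]
0 [-0.16265281  0.24264497 -0.081535    1.24661636  0.         -1.5991459 ]
-0.03 [-1.63352016e-01  2.12080906e-01 -1.20721220e-01  1.20800685e+00
  8.71210231e-04 -1.59983204e+00]
[-0.15508431  0.7407356   0.7372655   1.96724877 -0.00809204 -1.58993738]
```

Run:
```python
from h import *
t=lambda *a:print(round(read_clock(),2),*a)
p=read_ee_pos(); movel(p+[0,0,190],max_speed=250); t()
move_gripper(0); t(read_width())
move_ptp(P(-107,340),ori(Y,-Z)); t(read_ee_pos(),read_wrist_force())
movel(P(-107,250),max_speed=120)
f0=read_wrist_force()
print(movel(P(-107,195),max_speed=60,guard=15)); t(read_ee_pos(),read_wrist_force()-f0)
cv2.imwrite("pics/s1.png",grab_frame("side")[140:280,275:415,::-1].repeat(4,0).repeat(4,1))
```

```text
1.01
1.77 -0.04430833719796265
4.21 [497.52918225 -18.75271418 340.14875127] [ 0.15423863  0.29186632 -0.71281283]
False
6.17 [497.68010365 -19.37692218 195.35999486] [ 0.03815776 -1.80954263 -0.45450416]
```

View pics/s1.png

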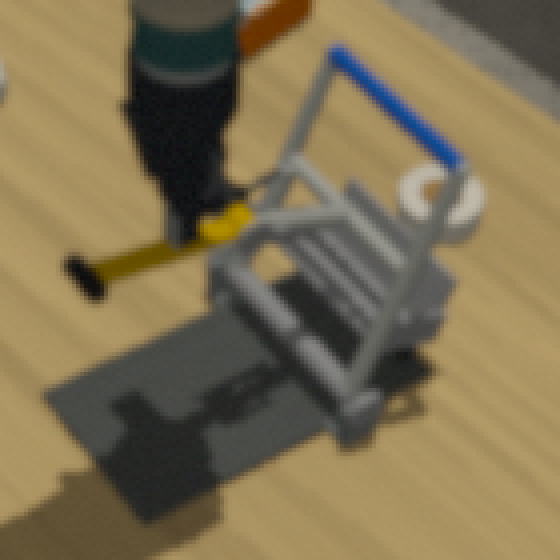

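The bar has swung down to about horizontal under the fingertips at crop (185,240), and the frame hasn't moved. I'll keep pressing.

Run:
```python
from h import *
t=lambda *a:print(round(read_clock(),2),*a)
f0=read_wrist_force()
print(movel(P(-107,140),max_speed=60,guard=15)); t(read_ee_pos(),read_wrist_force()-f0)
dwell(.4)
movel(P(-107,200),max_speed=150)
movel(P(-120,330),max_speed=250);t()
for n,r in(("side",(140,280,275,415)),("top",(125,240,265,375))):
    i=grab_frame(n); cv2.imwrite(f"pics/{n}2.png",i[r[0]:r[1],r[2]:r[3],::-1].repeat(4,0).repeat(4,1))
```

```text
False
7.29 [497.78427261 -19.41098704 140.43302256] [1.36346661 0.58313599 0.14378395]
8.92
```

View pics/side2.png

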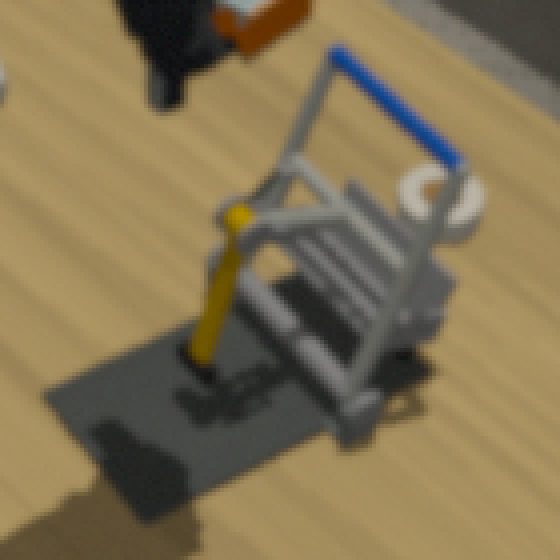

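The kickstand now points down, with its foot at crop (203,370), which is side pixel (325.8,232.5). I'll compare that with the predicted end-stop position, then go for the grip bar.

Run:
```python
from h import *
t=lambda *a:print(round(read_clock(),2),*a)
for q in(1.6,1.8,1.95):
    e=np.radians(38)-q; print(q,np.round(proj("side",P(-51.9-130*np.cos(e),181.8+130*np.sin(e))),1))
p,o=gpose(.4); u=X*np.sin(.4)+Z*np.cos(.4)
move_gripper(60); t(read_width())
move_ptp(p+75*u,o); t(read_ee_pos())
f0=read_wrist_force()
print(movel(p,max_speed=80,guard=12)); t(read_ee_pos(),p,read_wrist_force()-f0)
for n,r in(("side",(120,260,285,425)),("top",(80,200,255,395))):
    i=grab_frame(n); cv2.imwrite(f"pics/{n}3.png",i[r[0]:r[1],r[2]:r[3],::-1].repeat(4,0).repeat(4,1))
```

```text
1.6 [313.  229.7]
1.8 [319.3 229.5]
1.95 [324.3 228.5]
9.62 59.71501595370799
11.03 [705.95682762 -47.48869843 280.75072765]
False
12.12 [677.50523213 -43.68256199 211.56483132] [677.06768    -43.60928187 210.92264985] [ 0.8524164  -1.1530309  -0.83239784]
```

View pics/side3.png

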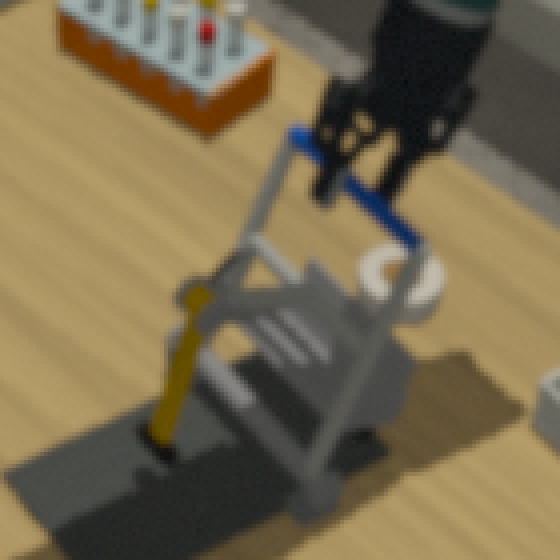

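View pics/top3.png

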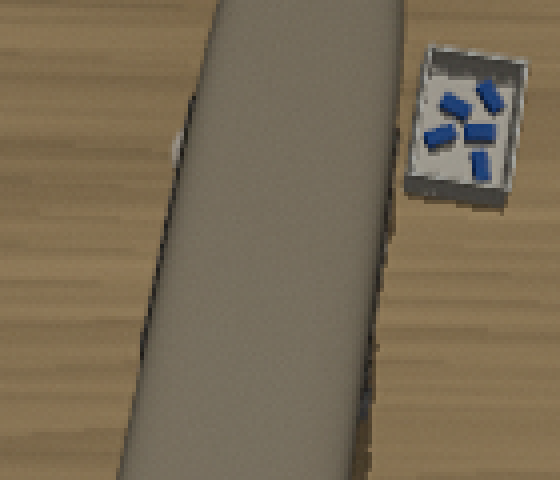

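The side view shows the open fingers either side of the blue bar at crop (325,195) and (385,195), and the kickstand is at its end stop. Next I close the gripper and raise the frame, tilting the tool along with it.

Run:
```python
from h import *
t=lambda *a:print(round(read_clock(),2),*a)
f0=read_wrist_force()
move_gripper(0); t(read_width(),read_wrist_force()-f0,read_ee_pos())
for a in(.3,.2,.1,.04):
    p,o=gpose(a); g=movel(p,max_speed=45,attitude=o,guard=25)
    t(a,g,read_width(),np.round(read_wrist_force(),1),np.round(read_ee_pos()-p,1))
    if g: break
cv2.imwrite("pics/side4.png",grab_frame("side")[120:260,285:425,::-1].repeat(4,0).repeat(4,1))
```

```text
12.7 13.909185239109885 [-5.35733751  0.54216737  4.50102021] [675.92209445 -43.48200345 211.79331248]
13.28 0.3 False 14.279570757274364 [1.8 0.1 2. ] [ 0.9 -0.1  0.2]
13.85 0.2 False 14.089636392921498 [2.4 0.7 4.6] [ 0.9 -0.1  0.4]
14.43 0.1 False 14.400377387295848 [1.5 0.9 6. ] [ 1.  -0.   0.6]
14.83 0.04 False 14.312663789203505 [ 1.5 -0.1  5.3] [ 1.  -0.   0.7]
```

View pics/side4.png

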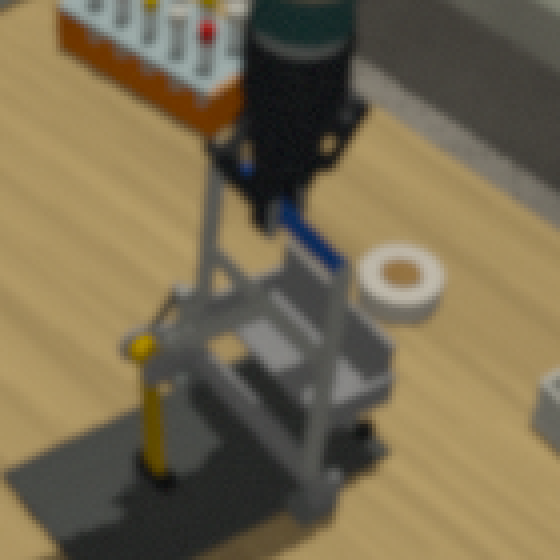

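The frame is following, nearly upright, and the foot is close to the plate. I'll make the last few degrees slowly, guarded on foot contact.

Run:
```python
from h import *
t=lambda *a:print(round(read_clock(),2),*a)
f0=read_wrist_force()
o=gpose(0)[1]
for a in np.arange(.03,-.041,-.01):
    p,_=gpose(a); g=movel(p,max_speed=15,attitude=o,guard=12); f=read_wrist_force()
    t(round(a,3),g,round(read_width(),1),"fx",round(f@X,1),"fz",round(f[2],1),np.round((read_ee_pos()-H)@X/210,4),np.round(read_ee_pos()-p,1))
    if g or f@X-f0@X>8: break
```

```text
15.16 0.03 False 14.2 fx -0.4 fz 8.0 0.0293 [0.4 0.1 0.8]
15.43 0.02 False 14.3 fx -0.7 fz 7.6 0.0229 [1.  0.  0.8]
15.71 0.01 False 14.2 fx 0.1 fz 7.9 0.015 [ 1.2 -0.   0.8]
15.98 -0.0 False 13.8 fx -0.1 fz 7.1 0.007 [ 1.5 -0.1  0.8]
16.26 -0.01 False 14.2 fx 1.3 fz 7.7 -0.0011 [ 1.7 -0.1  0.9]
16.53 -0.02 False 14.0 fx 2.8 fz 6.9 -0.0076 [ 2.2 -0.2  0.9]
16.81 -0.03 False 14.2 fx 5.4 fz 5.1 -0.0089 [ 3.8 -0.4  0.9]
17.08 -0.04 False 13.8 fx 10.6 fz 1.6 -0.0101 [ 5.5 -0.6  1. ]
```

Run:
```python
from h import *
dwell(.7); print(read_clock(),read_wrist_force(),read_ee_pos(),read_width())
i=grab_frame("side"); cv2.imwrite("pics/side5.png",i[120:260,285:425,::-1].repeat(4,0).repeat(4,1)); cv2.imwrite("pics/side5full.png",i[:,:,::-1])
cv2.imwrite("pics/top5.png",grab_frame("top")[:,:,::-1])
for nm,p in(("hub",P(-105,150)),("foot",P(-105-134*np.cos(np.radians(38)-1.55),150+134*np.sin(np.radians(38)-1.55))),("barL",bar(0)+75*Y),("barR",bar(0)-75*Y)): print(nm,(np.array(proj("side",p))-[285,120])*4)
```

```text
17.7833 [ 8.90792789 -0.39267609  2.24826287] [601.28996373 -33.23064294 226.91048193] 14.212120658918383
hub [140.22163063 359.02432271]
foot [ 43.19014588 499.86635607]
barL [205.3390097 149.5782269]
barR [329.95756445 271.15576555]
```

View pics/side5.png

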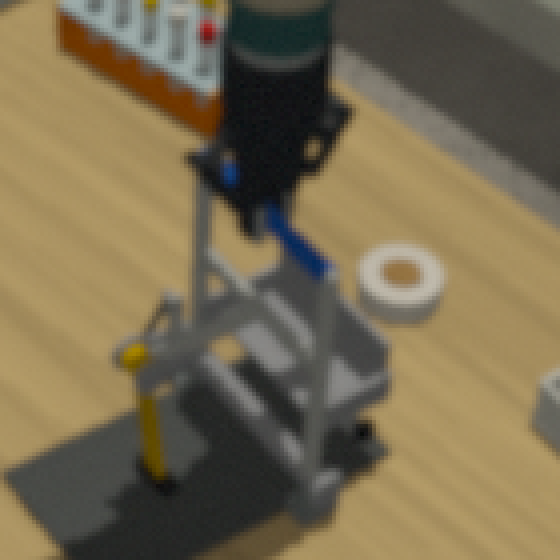

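View pics/top5.png

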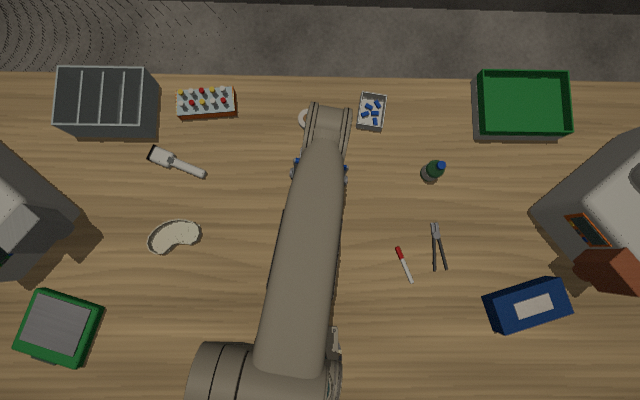

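Run:
```python
from plant import *
print(read_clock(),read_wrist_force()); hand_in()
```

```text
17.8833 [9.25579768 0.0730961  2.60154053]
the job is handed in; nothing more can be done
```

The job is done and handed in at 17.9 s. With the frame still lying back, I pressed the kickstand down until its spring carried it over to the end stop. I then gripped the blue bar, raised the frame upright and handed in still holding it there.

**Last checks:**
- **Upright:** The bar stopped at a lean of about −0.01 rad from the arm's position, which is within calibration error. In the last picture the bar and hub sit within about a pixel of where they should be upright.
- **Foot contact:** The push back along the frame rose to about 9–10 N and held steady. The foot appears to rest on the base plate.
- **Kickstand:** The foot showed within about 4 px of its predicted end-stop position before I raised the frame, and it stayed down while I did.
- **Bystanders:** The dish, scanner, pliers, bottle and marker look unmoved in the top view. The tape roll is partly hidden there but looks undisturbed from the side.

**Disagreements:**
- **Grip width:** The gripper read about 14 mm on the 16 mm bar, perhaps from soft pads or a slightly off-centre hold. It stayed steady throughout the lift.
- **Foot prediction:** In the final check I used a wrong angle, so the predicted foot pixel for upright did not match. With the right angle, the foot's centre comes out 17 mm above the bench, which is what resting on the plate requires.

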